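# Plug a five-blade contact head into the test dock and lock it

## Robot

A 6-joint arm with a two-finger parallel gripper is mounted at the origin on a cart in front of the work surface, level with it; the furniture and walls round the work are solid. World frame = base frame: x ahead of the robot, y to its left, z up, the work surface at z = 0. Lengths are in m, angles in rad, forces in N, time in s.
With the tool pointing down it reaches from about 0.35 to 0.725 m from the base axis. Payload 6 kg.
Tool frame: the origin (TCP) lies at the very end of the fingers, on their centre line; the grasp point (between the pads) lies 19 mm behind it; z points along the fingers, y is the line along which they close (so a half turn about z gives the same grasp; the last joint's range is limited). The gripper opens to 85 mm and grips with 20 to 120 N. Pads are 22 mm wide; open, the fingers measure 114 mm over their backs; the gripper's body (76 mm by 85 mm) begins 54 mm behind the grasp point. The pads swing forward as they close: fully open they stand 13 mm farther back than shut.
Start: joints at [-0.849, 0.04, 0.085, 0, -1.615, -0.334], TCP at [0.227, -0.555, 0.231] pointing down, gripper open.
Joint ranges: [-2.56, 2.56], [-1.29, 2.01], [-1.08, 1.49], [-3.29, 1.98], [-2.81, -0.18], [-2.99, 2.99]. Speed limits (rad/s): [2.57, 2.57, 3.01, 3.14, 3.14, 3.14].

## Interface

Orientations are given as a unit quaternion [w, x, y, z].
In Python, from bench import * gives the robot as it stands. The module is installed in compiled form; this text tells all that it offers.
- The arm moves only by the tool send_rows, never from a script. Its argument "targets" is a list of rows, each an object with "slide": the shift along the world's x, y, z scaled (see below), a list of three; "twist": the turn about the world's z scaled (see below). In form: [{"slide": [tx, ty, tz], "twist": twist}, ...]. A call has 1 to 12 rows; each row shifts and turns the commanded pose from where the row before left it; what a row does not reach is not made up. The controller multiplies each number of a shift by 0.03 m and each number of a turn by 8 degrees. A row lasts 1/8 s, in which the tool goes at most 62.5 mm and 10.7 degrees, less where a joint would pass 70% of its speed; a pose out of reach is approached as far as the arm can. A call with a number of a shift or a turn outside -1 to 1 is refused whole. A call with a gripper value outside its range is refused whole. "fingers" is the opening, from 0 (shut) to 1 (fully open), set as the call begins (left out, the last holds). The fingers move at their own pace and stop on an object; "force" is the grip in N (left out, the last holds). Time passes only in rows, so rows that do not move let the fingers close. It gives the time, the measured TCP pose, the force, the opening and the grip force at its end, in the units of the state.
- observe(): the state, without advancing time (a new reading comes with each control period).
- camera(name): name is "scene" or "top" or "wrist"; returns (picture, depth): 420x560x3 uint8, red, green, blue; 420x560 float32, m along the optical axis (not along the pixel's ray), 0 where there is no reading.
- calibration(name): a dict with "vertical_fov" (degrees; the focal length in pixels is half the picture's height over the tangent of half this angle, whatever the lens; pixels are square), "cx", "cy" (the principal point, pixels), "R" (3x3) and "t" (3): a world point X has camera coordinates R X + t; the wrist camera has in their place "mount" (4x4, takes a point from camera to tool coordinates, whose origin is the TCP and whose axes are the flange's). Camera axes: x right, y down, z forward; pixel columns grow to the right and rows downward; lengths in m; the calibration is good to about 2 mm. A picture is of the moment at which its call begins: read the wrist's pose just before it. calibration takes no time and is no camera call.
- finish_job(): hands the job in; it is judged then, once.
The state is a dict: "time_s": time; "joint_positions": joint angles; "joint_velocities": joint speeds; "effort": joint torques, N m; "tcp_pos": TCP position; "orientation": TCP orientation; "wrist_force": force on the tool from outside, world axes, zero at the start; "wrist_torque": the same for the moment, N m; "opening": finger opening in m; "gripper_force": force on a finger pad.
Only numpy, scipy, OpenCV 4.12 (cv2) and the standard library are available. Lean on these libraries where they do the work, as an engineer would, in place of code of your own. Each camera call takes 0.05 s, during which the arm holds its last target. There are 200 camera calls.

## Task

Plug the five-blade contact head into the row of slots on the test dock: find the slots gently by feel, never forcing the blades (30 N on the dock is too much), and press it down until it sits fully home on the socket block. Then slide the dock's locking slide all the way in over the end of the head and let go. Leave the shorter three-blade head and the phone where they are.

Things in the scene. Friction and masses are not known exactly. Their poses are not given: they have to be found in the camera images.
- head: Black five-blade contact head, loose, 0.10-0.18 kg, standing on its blades. Origin: underside of the blade tips, centre; z up, y along the row. Steel blades at y = -44, -22, 0, 22, 44 mm, each 5 mm (y) x 18 mm (x), 16 mm long. Above them the spine, 22 (x) x 124 (y) mm, z = 16 to 28 mm. Fits either way round.
- head_grip (a point): Centre of the top of the head's grip, 56 mm above its origin, same axes. The grip is the black bar to pinch across x: 14 mm thick (x), 56 mm long (y), reaching 28 mm down from here to the spine.
- spare: A shorter black head like it with only three blades (spine 80 mm long, 56 mm tall), loose, standing on its blades; the two heads swap places from start to start. Leave it where it is (30 mm at most).
- phone: A smartphone, 140 x 71 x 10 mm, loose, lying flat on the desk; origin under its centre. Leave it where it is (30 mm at most).
- dock: Test dock, fixed: aluminium plate 70 (x) x 218 (y) x 10 mm bearing a grey socket block and, at its +y end, the locking slide. Origin: on the desk under the middle of the block's rail; z up, y along the row of slots. With the head fully home its spine lies on the block: head's origin at z = 18 mm here, spine top at 46 mm. Over 30 N between head and dock is a failure.
- rail_top (a point): Point 34 mm above the dock's origin, dock axes, level with the socket block's flat top. Block 42 (x) x 140 (y) mm, five slots at 22 mm pitch along y, each 7.0 (y) x 22 (x) mm, with plain square mouths. The row is centred on x = 0 here, but the block is clamped up to 9 mm off this point along y, either way: THIS IS IN NO POSE, find it by feel. One pitch off, a blade lands on solid end.
- lock (a joint): Locking slide, m: open at 0 to 0.004, fully in at 0.034; moves along the dock's -y with about 2 N of friction and stays where left. Steel tongue 22 mm wide: tip at dock y = 80 mm minus the joint value, underside at z = 47.5 mm, so it passes over the end of the head's spine only when that is fully home. Its guide stands up to z = 55 mm.
- lock_nub (a point): Centre of the top of the black nub on the locking slide, to pinch or push: 12 mm (x) x 16 mm (y), reaching 28 mm down to the tongue; dock axes. At joint value 0 it lies at dock x = 0, y = 114, z = 81.5 mm and moves with the slide.
- contact_level (a point): Point on the dock's axis 22 mm above its origin: the height of the brass contacts in the slots, 12 mm below the block's top. Blades off the slots stand on the block's top. In the slots they meet brass contacts at this height, which take about 8 N of push (head's weight included) to go down the last 4 mm, and stay down. Block firm to 100 N.

How it is judged:
On the way:
1. the five-blade head is pressed fully home in the slots while the locking slide is still open (z of head in the frame of dock below 0.0195 m and y of head in the frame of dock between -0.011 and 0.011 m and x of head in the frame of dock between -0.004 and 0.004 m and angle between the y axis of head and the y axis of dock, either way round below 0.08 rad and value of joint lock below 0.012 m), for 0.2 s.
At the end, for the whole second after the job is handed in: Five-blade head at rest, upright and fully home in the slots (origin under 19.5 mm above the dock's origin, along the row within 0.08 rad, centred within 4 mm in x, within 11 mm along y of the dock's origin); locking slide in over it (joint above 0.032 m) (z of head in the frame of dock below 0.0195 m and y of head in the frame of dock between -0.011 and 0.011 m and x of head in the frame of dock between -0.004 and 0.004 m and angle between the y axis of head and the y axis of dock, either way round below 0.08 rad and angle between head's own z axis and vertical below 0.08 rad and linear speed of head below 0.02 m/s and value of joint lock above 0.032 m); the robot touches nothing.
It fails at once if the head is forced: more than 30 N between it and the dock (contact force between head and dock above 30 N).
It fails at once if the three-blade head is moved more than 30 mm (distance of spare from where it was at the start of the episode above 0.03 m).
It fails at once if the phone is moved more than 30 mm (distance of phone from where it was at the start of the episode above 0.03 m).
It also fails if it takes over 72 s, if anything falls off the work surface, if the arm or the gripper's body presses on something with over 40 N, if the wrist force passes 120 N, or if a joint passes its speed limit or range.

## Working session

There is one attempt and no reset: what is moved stays moved. The work goes in short steps, Python scripts to look and compute and a tool call to move; the robot and the scene stay as the last step left them, time stands still between calls to the robot, and variables do not carry over. Pictures are saved under pics/ and viewed, at most 10 in all, crops included, and the job is handed in when it is done.

Besides the shell and the picture viewer there is one more tool, called after ">>>" by a JSON object that holds its "name" and its "arguments", one argument or row to a line. send_rows: Moves the arm, as the interface text tells. Shifts and turns lie within -1 to 1; 1 stands for 0.03 m of shift or 8 degrees of turn. Its arguments: {"type":"object","properties":{"targets":{"type":"array","items":{"type":"object","properties":{"slide":{"type":"array","items":{"type":"number","minimum":-1,"maximum":1}},"twist":{"type":"number","minimum":-1,"maximum":1}}}},"fingers":{"type":"number"},"force":{"type":"number"}},"required":["targets"]}

```bash
mkdir -p pics; cat > h.py <<'E'
from bench import *
import numpy as np, cv2
from scipy.spatial.transform import Rotation as Rn
def cam(name):
    s=observe(); p,d=camera(name); c=calibration(name)
    f=p.shape[0]/2/np.tan(np.radians(c["vertical_fov"])/2)
    if "mount" in c:
        q=s["orientation"]; T=np.eye(4); T[:3,:3]=Rn.from_quat([q[1],q[2],q[3],q[0]]).as_matrix(); T[:3,3]=s["tcp_pos"]
        M=T@np.array(c["mount"]); Rcw=M[:3,:3]; o=M[:3,3]
    else:
        R=np.array(c["R"]); Rcw=R.T; o=-R.T@np.array(c["t"])
    return p,d,dict(f=f,cx=c["cx"],cy=c["cy"],R=Rcw,o=o)
def ray(k,u,v): return k["R"]@np.array([(u-k["cx"])/k["f"],(v-k["cy"])/k["f"],1.])
def plane(k,u,v,z):
    r=ray(k,u,v); return k["o"]+r*(z-k["o"][2])/r[2]
def cloud(d,k):
    v,u=np.mgrid[:d.shape[0],:d.shape[1]]
    P=np.stack([(u-k["cx"])/k["f"]*d,(v-k["cy"])/k["f"]*d,d],-1)
    W=P@k["R"].T+k["o"]; W[d==0]=np.nan; return W
def proj(k,X):
    c=k["R"].T@(np.array(X)-k["o"]); return k["cx"]+k["f"]*c[0]/c[2],k["cy"]+k["f"]*c[1]/c[2]
E
python3 - <<'E'
from h import *
s=observe(); print(s["tcp_pos"],s["orientation"],s["wrist_force"],s["opening"],s["time_s"])
for n in("top","scene"):
    p,d,k=cam(n); cv2.imwrite(f"pics/{n}0.png",p[...,::-1]); np.savez(f"{n}0.npz",p=p,d=d,**k); print(n,k["o"],k["f"])
E
```

```text
[ 0.22685005 -0.55511387  0.23026349] [-2.29984653e-04 -1.92686548e-01  9.81259954e-01  8.62738388e-04] [1.02953647 0.16123435 0.39703704] 0.08577397107864367 0.0
top [0.41489285 0.04895543 1.09398073] 464.23837595097075
scene [0.17399478 0.76035856 0.69102326] 519.5656939183589
```

View pics/top0.png

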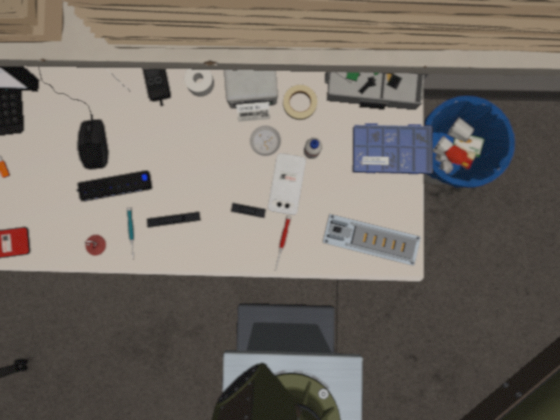

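View pics/scene0.png

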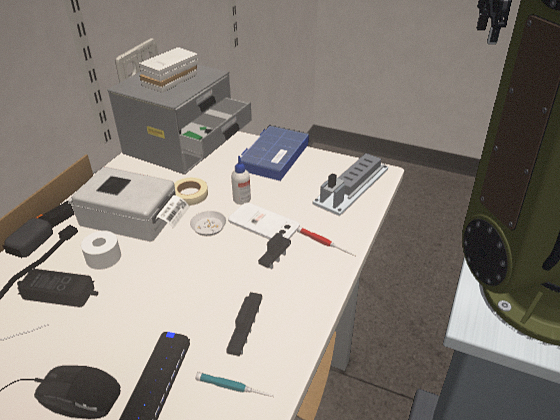

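The top view shows the five-blade head at (173,219), the spare at (248,210), and the dock from (325,230) to (418,250) with its nub near (338,230), so dock +y points left. The scene view confirms this layout.

```bash
cat > m.py <<'E'
from h import *
def load(n):
    z=np.load(n+"0.npz"); k={a:z[a] for a in("f","cx","cy","R","o")}; return z["p"],z["d"],k
def rect(m,k,z,tag):
    n=cv2.findContours(m.astype(np.uint8),cv2.RETR_EXTERNAL,cv2.CHAIN_APPROX_NONE)[0]
    for c in n:
        if cv2.contourArea(c)<25: continue
        W=np.array([plane(k,u,v,z)[:2] for u,v in c[:,0]],np.float32)*1000
        (x,y),(a,b),t=cv2.minAreaRect(W); 
        if a<b: a,b,t=b,a,t+90
        print(tag,np.round([x,y,a,b,t],1),c[:,0].mean(0).round())
if __name__=="__main__":
    for n in("top","scene"):
        p,d,k=load(n); W=cloud(d,k); z=W[...,2]
        dark=p.max(2)<70
        on=(W[...,0]>.2)&(W[...,0]<.75)&(W[...,1]>-.4)&(W[...,1]<.4)
        # head tops: grip
        for lo,hi,zz in((.045,.066,.056),(.02,.066,.028)):
            rect(dark&on&(z>lo)&(z<hi),k,zz,f"{n} dark {lo}")
        rect(on&(z>.072)&(z<.09)&(W[...,1]<-.0),k,.0815,n+" nub")
        rect(on&(z>.028)&(z<.04)&(W[...,1]<-.08),k,.034,n+" block")
        for u,v in ([(173,219),(248,210),(338,230),(384,242),(350,233),(410,255)] if n=="top" else []):
            print(u,v,np.round(W[v,u],4))
E
python3 m.py
```

```text
top dark 0.045 [452.8 282.7  56.6  14.   98.5] [170. 219.]
top dark 0.045 [478.1 111.7  36.1  15.   80. ] [247. 209.]
top dark 0.02 [453.4 282.8 117.8  17.1  98.9] [173. 219.]
top dark 0.02 [478.7 110.8  73.2  16.7  80. ] [248. 210.]
top dark 0.02 [539.9 372.1  58.2  40.2 100.8] [137. 181.]
top dark 0.02 [743.7 329.1  49.9  16.9  91.1] [158.  95.]
top nub [438.4 -87.2  15.8  11.6  77.3] [337. 229.]
top nub [622.6 -30.5  32.9  28.2 136.5] [313. 145.]
top nub [ 718.5 -159.5  204.9   26.8   80.2] [368. 103.]
top block [ 413.  -198.2  141.3   41.8   77.2] [383. 242.]
top block [ 628.9 -217.4  179.1  114.8   89.9] [392. 148.]
173 219 [0.4525 0.2762 0.058 ]
248 210 [0.4769 0.109  0.0526]
338 230 [ 0.4363 -0.0896  0.0799]
384 242 [ 0.4126 -0.2024  0.024 ]
350 233 [ 0.4308 -0.12    0.0532]
410 255 [ 0.3848 -0.2582  0.0355]
scene dark 0.02 [740.8 334.5  54.6  20.4  90.4] [ 82. 291.]
scene nub [437.4 -80.8  25.5  13.8  81.1] [332. 177.]
scene nub [621.3 -26.1  37.1  27.1 113.4] [239. 171.]
scene nub [ 721.5 -157.7  224.9   38.7   79.8] [224. 135.]
scene block [ 412.9 -194.7  147.9   46.3   77.3] [359. 171.]
scene block [ 627.9 -212.4  185.9  117.2   90.4] [274. 148.]
```

>>> {"name": "send_rows", "arguments": {
  "targets": [
    {"slide": [0.5, 1, 0], "twist": 0.6},
    {"slide": [0.5, 1, 0], "twist": 0.6},
    {"slide": [0.5, 1, 0], "twist": 0.6},
    {"slide": [0.5, 1, 0], "twist": 0.6},
    {"slide": [0.5, 1, 0], "twist": 0.6},
    {"slide": [0.5, 1, 0], "twist": 0.6},
    {"slide": [0.5, 1, 0], "twist": 0.6},
    {"slide": [0.5, 1, 0], "twist": 0.6},
    {"slide": [0.5, 1, 0], "twist": 0.6},
    {"slide": [0.5, 1, 0], "twist": 0.5},
    {"slide": [0.5, 1, 0], "twist": 0.5},
    {"slide": [0.5, 0.8, 0], "twist": 0.5}
  ],
  "fingers": 1
}}

```text
time_s: 1.6
tcp_pos: [0.4072, -0.2002, 0.231]
orientation: [-0.0, -0.627, 0.779, 0.0]
wrist_force: [1.0, -0.6, -0.2]
opening: 0.0855
gripper_force: 0.0
```

```bash
python3 - <<'E'
from h import *
s=observe(); print(s["tcp_pos"],s["wrist_force"],s["time_s"])
q=s["orientation"]; print(Rn.from_quat([q[1],q[2],q[3],q[0]]).as_matrix().round(3))
p,d,k=cam("wrist"); cv2.imwrite("pics/w1.png",p[...,::-1]); np.savez("w10.npz",p=p,d=d,**k); print(k["o"],k["R"][:,2])
E
```

```text
[ 0.40716509 -0.20016833  0.2310323 ] [ 0.99266953 -0.55386895 -0.15802356] 1.6
[[-0.215 -0.977 -0.   ]
 [-0.977  0.215  0.   ]
 [-0.     0.    -1.   ]]
[ 0.38927903 -0.28295381  0.37393242] [ 0.06909555  0.31468444 -0.94667814]
```

View pics/w1.png

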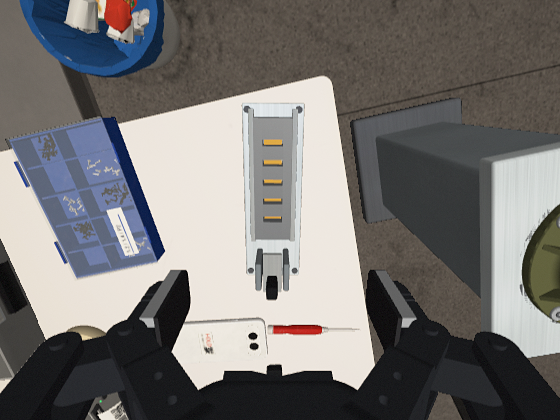

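The wrist view shows the dock upright in the picture, brass contacts at (272,142) to (272,218), block between rows 115 and 240, nub at (271,287).

```bash
python3 - <<'E'
from m import *
u=np.array([np.cos(np.radians(77.2)),np.sin(np.radians(77.2))])
for n in("top","w1"):
    p,d,k=load(n); W=cloud(d,k); z=W[...,2]
    hsv=cv2.cvtColor(p,cv2.COLOR_RGB2HSV)
    near=(abs(W[...,0]-.413)<.1)&(abs(W[...,1]+.198)<.13)
    br=near&(hsv[...,1]>110)&(hsv[...,0]>8)&(hsv[...,0]<32)&(z<.04)
    rect(br,k,.022,n+" brass")
    rect(near&(z>.028)&(z<.04),k,.034,n+" block")
    rect(near&(z>.004),k,.010,n+" plate")
    rect((z>.072)&(z<.09)&(abs(W[...,1]+.08)<.05)&(abs(W[...,0]-.43)<.05),k,.0815,n+" nub")
    b=near&(z>.028)&(z<.04); print("z block",np.nanmedian(z[b]),"plate",np.nanmedian(z[near&(z>.006)&(z<.015)]),"brass",np.nanmedian(z[br]), "table",np.nanmedian(z[near&(z<.005)]))
    X=W[b][:,:2]*1000; print("block z-mask centroid",X.mean(0))
E
```

```text
top block [ 413.  -198.2  141.3   41.8   77.2] [383. 242.]
top plate [ 419.  -174.2  219.4   75.6   77.2] [371. 239.]
top nub [438.4 -87.2  15.8  11.6  77.3] [337. 229.]
z block 0.033661796535013 plate 0.01012764502500585 brass 0.022178019197168886 table -0.00016528928979164803
block z-mask centroid [ 413.22248108 -197.80988466]
w1 brass [ 413.4 -200.5   19.8    3.6  166.8] [272. 181.]
w1 brass [ 408.4 -222.6   19.4    4.6  167.6] [272. 162.]
w1 brass [ 403.5 -244.4   19.     4.4  167.6] [272. 142.]
w1 block [ 413.2 -202.3  139.4   42.    77.2] [272. 178.]
w1 plate [460.2  54.7 899.8 271.5 167.6] [278. 372.]
w1 plate [ 422.9 -159.7  256.8   69.7   77.2] [272. 205.]
w1 nub [437.5 -94.   21.6  12.1  76.9] [271. 291.]
z block 0.034400701942575856 plate 0.010389662676071665 brass 0.022425213775797093 table 0.00044407996308343245
block z-mask centroid [ 412.43249067 -205.3558872 ]
```

>>> {"name": "send_rows", "arguments": {
  "targets": [
    {"slide": [0.1, 1, 0], "twist": 0.2},
    {"slide": [0.1, 1, 0], "twist": 0.2},
    {"slide": [0.1, 1, 0], "twist": 0.2},
    {"slide": [0.1, 1, 0], "twist": 0.2},
    {"slide": [0.1, 1, 0], "twist": 0.2},
    {"slide": [0.1, 1, 0], "twist": 0.2},
    {"slide": [0.1, 1, 0], "twist": 0.2},
    {"slide": [0.1, 1, 0], "twist": 0.2},
    {"slide": [0.1, 1, 0], "twist": 0.2},
    {"slide": [0.1, 1, 0], "twist": 0.2},
    {"slide": [0.1, 1, 0], "twist": 0.2},
    {"slide": [0.1, 1, 0], "twist": 0.2}
  ]
}}

```text
time_s: 3.15
tcp_pos: [0.4428, 0.1595, 0.2309]
orientation: [0.0, 0.747, -0.665, -0.0]
wrist_force: [-0.2, -0.6, 1.0]
opening: 0.0855
gripper_force: 0.0
```

>>> {"name": "send_rows", "arguments": {
  "targets": [
    {"slide": [0.1, 1, 0], "twist": 0.1},
    {"slide": [0.1, 1, 0], "twist": 0.1},
    {"slide": [0.1, 1, 0], "twist": 0},
    {"slide": [0, 0.8, 0], "twist": 0},
    {"slide": [0, 0.3, 0], "twist": 0},
    {"slide": [0, 0, 0], "twist": 0}
  ]
}}

```text
time_s: 3.9
tcp_pos: [0.4518, 0.2817, 0.2311]
orientation: [0.0, 0.756, -0.654, 0.0]
wrist_force: [-0.1, 0.3, 0.6]
opening: 0.0857
gripper_force: 0.0
```

```bash
cat > hd.py <<'E'
from m import *
s=observe(); print(s["tcp_pos"],s["wrist_force"],s["time_s"])
q=s["orientation"]; M=Rn.from_quat([q[1],q[2],q[3],q[0]]).as_matrix(); print("yaw",np.degrees(np.arctan2(M[1,1],M[0,1]))%360)
p,d,k=cam("wrist"); cv2.imwrite("pics/w2.png",p[...,::-1]); W=cloud(d,k); z=W[...,2]
near=(abs(W[...,0]-.453)<.09)&(abs(W[...,1]-.283)<.09)&(p.max(2)<90)
rect(near&(z>.045)&(z<.066),k,.056,"grip"); rect(near&(z>.02)&(z<.066),k,.028,"spine")
rect(near&(z>.022)&(z<.034),k,.028,"spine only")
g=near&(z>.045)&(z<.066); print("grip z",np.nanmedian(z[g]),np.nanmean(W[g],0))
E
python3 hd.py
```

```text
[0.45179693 0.2816637  0.23105642] [-0.05650726  0.32445708  0.58771584] 3.9
yaw 188.24181949756064
grip [454.2 280.4  56.6  14.6  98.5] [275. 186.]
spine [532.2 354.3  33.2  20.6  93.3] [202. 232.]
spine [453.9 280.8 121.6  21.7  98.9] [275. 178.]
spine only [533.9 355.8  30.1  19.5  98.2] [202. 233.]
spine only [453.9 280.8 121.6  21.7  98.9] [275. 178.]
grip z 0.0559141533077859 [0.45398448 0.27959044 0.05518537]
```

>>> {"name": "send_rows", "arguments": {
  "targets": [
    {"slide": [0.05, 0, -1], "twist": 0.06},
    {"slide": [0, 0, -1], "twist": 0},
    {"slide": [0, 0, -1], "twist": 0},
    {"slide": [0, 0, -1], "twist": 0},
    {"slide": [0, 0, -1], "twist": 0},
    {"slide": [0, 0, -1], "twist": 0},
    {"slide": [0, 0, -0.5], "twist": 0},
    {"slide": [0, 0, -0.15], "twist": 0},
    {"slide": [0, 0, 0], "twist": 0}
  ]
}}

```text
time_s: 5.08
tcp_pos: [0.4539, 0.2818, 0.0327]
orientation: [-0.001, 0.759, -0.651, 0.0]
wrist_force: [0.9, 0.4, 0.7]
opening: 0.0853
gripper_force: 0.0
```

>>> {"name": "send_rows", "arguments": {
  "targets": [
    {"slide": [0, 0, 0], "twist": 0},
    {"slide": [0, 0, 0], "twist": 0},
    {"slide": [0, 0, 0], "twist": 0},
    {"slide": [0, 0, 0], "twist": 0},
    {"slide": [0, 0, 0], "twist": 0},
    {"slide": [0, 0, 0], "twist": 0},
    {"slide": [0, 0, 0], "twist": 0},
    {"slide": [0, 0, 0], "twist": 0}
  ],
  "fingers": 0,
  "force": 40
}}

```text
time_s: 6.08
tcp_pos: [0.4535, 0.2816, 0.032]
orientation: [-0.0, 0.759, -0.651, 0.0]
wrist_force: [-1.0, -0.3, 3.1]
opening: 0.0127
gripper_force: 42.5
```

>>> {"name": "send_rows", "arguments": {
  "targets": [
    {"slide": [0, 0, 0.5], "twist": 0},
    {"slide": [0, 0, 1], "twist": 0},
    {"slide": [0, 0, 1], "twist": 0},
    {"slide": [0, -0.5, 0.5], "twist": 0},
    {"slide": [-0.1, -1, 0], "twist": -0.2},
    {"slide": [-0.1, -1, 0], "twist": -0.2},
    {"slide": [-0.1, -1, 0], "twist": -0.2},
    {"slide": [-0.1, -1, 0], "twist": -0.2},
    {"slide": [-0.1, -1, 0], "twist": -0.2},
    {"slide": [-0.1, -1, 0], "twist": -0.2},
    {"slide": [-0.1, -1, 0], "twist": -0.2},
    {"slide": [-0.1, -1, 0], "twist": -0.2}
  ]
}}

```text
time_s: 7.58
tcp_pos: [0.4286, 0.025, 0.1216]
orientation: [-0.0, -0.681, 0.732, 0.0]
wrist_force: [0.5, 0.3, -1.3]
opening: 0.0135
gripper_force: 42.1
```

>>> {"name": "send_rows", "arguments": {
  "targets": [
    {"slide": [-0.1, -1, 0], "twist": -0.2},
    {"slide": [-0.1, -1, 0], "twist": -0.2},
    {"slide": [-0.1, -1, 0], "twist": -0.2},
    {"slide": [-0.1, -1, 0], "twist": -0.2},
    {"slide": [-0.1, -1, 0], "twist": -0.2},
    {"slide": [0, -1, 0], "twist": -0.1},
    {"slide": [0, -1, 0], "twist": 0},
    {"slide": [0, -0.5, 0], "twist": 0},
    {"slide": [0, 0, 0], "twist": 0}
  ]
}}

```text
time_s: 8.7
tcp_pos: [0.4138, -0.1991, 0.1214]
orientation: [-0.0, -0.622, 0.783, 0.0]
wrist_force: [-0.9, -0.3, -1.0]
opening: 0.013
gripper_force: 42.0
```

```bash
cat > ck.py <<'E'
from m import *
import sys
s=observe(); print(s["tcp_pos"],s["wrist_force"],s["wrist_torque"],s["opening"],s["time_s"])
q=s["orientation"]; M=Rn.from_quat([q[1],q[2],q[3],q[0]]).as_matrix(); print("yaw",np.degrees(np.arctan2(M[1,1],M[0,1]))%360)
p,d,k=cam("wrist"); n=sys.argv[1]; cv2.imwrite(f"pics/{n}.png",p[...,::-1]); np.savez(n+"0.npz",p=p,d=d,**k)
p,d,k=cam("top"); cv2.imwrite(f"pics/{n}t.png",cv2.resize(p[200:280,290:440,::-1],None,fx=5,fy=5)); np.savez(n+"t0.npz",p=p,d=d,**k)
E
python3 ck.py w3
```

```text
[ 0.41377219 -0.19910486  0.12142907] [-0.94121923 -0.34386316 -1.02734696] [0.01992472 0.01131315 0.00845918] 0.013001891107592693 8.7
yaw 166.98917608195399
```

View pics/w3.png

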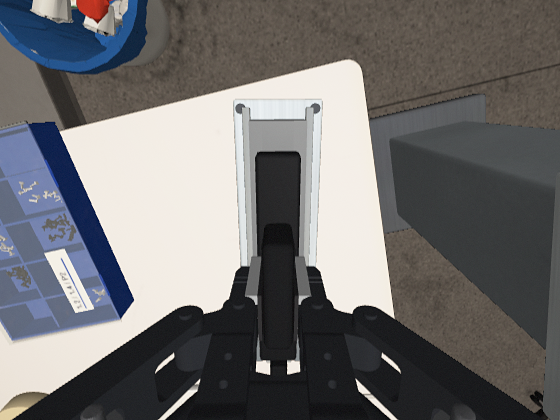

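The held head's spine end is at (278,151) and the block's −y end at (277,121), so the head is roughly above the row. I'll go lower to compare them at close range.

>>> {"name": "send_rows", "arguments": {
  "targets": [
    {"slide": [0, 0, -0.7], "twist": 0},
    {"slide": [0, 0, -0.6], "twist": 0.03},
    {"slide": [0, 0, -0.2], "twist": 0},
    {"slide": [0, 0, 0], "twist": 0}
  ]
}}

```text
time_s: 9.3
tcp_pos: [0.4143, -0.1983, 0.0766]
orientation: [-0.0, -0.625, 0.781, 0.0]
wrist_force: [-0.0, -0.3, -0.3]
opening: 0.0132
gripper_force: 42.1
```

```bash
python3 ck.py w4; python3 - <<'E'
from m import *
u=np.array([np.cos(np.radians(77.2)),np.sin(np.radians(77.2))]); e=np.array([u[1],-u[0]])
zt=observe()["tcp_pos"][2]; zs=zt-.004
for n,lim in(("w3",None),("w4",None)):
    p,d,k=load(n); zz=.1174 if n=="w3" else zs
    hsv=cv2.cvtColor(p,cv2.COLOR_RGB2HSV); g=p.max(2).astype(float)
    # profile along dock axis through middle: project points on plane
    def prof(z,s): # s in mm along u from (413.1,-198.2)
        out=[]
        for a in s:
            P=[]
            for b in(-6,-3,0,3,6):
                X=np.append((np.array([413.1,-199.])+a*u+b*e)/1000,z); P.append(proj(k,X))
            P=np.array(P,np.float32); out.append(cv2.remap(g.astype(np.float32),P[:,0:1],P[:,1:2],cv2.INTER_LINEAR).mean())
        return np.array(out)
    s=np.arange(-85,-50,.5)
    a=prof(.034,s); b=prof(zz,s)
    print(n,"block edge prof",[(x,int(y)) for x,y in zip(s,a)][::2]); print(" spine",[(x,int(y)) for x,y in zip(s,b)][::2])
E
```

```text
[ 0.41428349 -0.19826017  0.07658909] [-0.00634094 -0.31668059 -0.30545922] [-0.03314617  0.00476648 -0.05109856] 0.013228518033198298 9.3
yaw 167.36763592077915
w3 block edge prof [(np.float64(-85.0), 237), (np.float64(-84.0), 237), (np.float64(-83.0), 237), (np.float64(-82.0), 237), (np.float64(-81.0), 237), (np.float64(-80.0), 237), (np.float64(-79.0), 237), (np.float64(-78.0), 236), (np.float64(-77.0), 236), (np.float64(-76.0), 237), (np.float64(-75.0), 229), (np.float64(-74.0), 126), (np.float64(-73.0), 134), (np.float64(-72.0), 157), (np.float64(-71.0), 156), (np.float64(-70.0), 156), (np.float64(-69.0), 155), (np.float64(-68.0), 155), (np.float64(-67.0), 155), (np.float64(-66.0), 154), (np.float64(-65.0), 154), (np.float64(-64.0), 154), (np.float64(-63.0), 154), (np.float64(-62.0), 153), (np.float64(-61.0), 153), (np.float64(-60.0), 153), (np.float64(-59.0), 152), (np.float64(-58.0), 152), (np.float64(-57.0), 152), (np.float64(-56.0), 151), (np.float64(-55.0), 151), (np.float64(-54.0), 151), (np.float64(-53.0), 153), (np.float64(-52.0), 115), (np.float64(-51.0), 29)]
 spine [(
[... 2022 characters left out ...]
8.0), 228), (np.float64(-77.0), 227), (np.float64(-76.0), 94), (np.float64(-75.0), 143), (np.float64(-74.0), 146), (np.float64(-73.0), 145), (np.float64(-72.0), 145), (np.float64(-71.0), 145), (np.float64(-70.0), 144), (np.float64(-69.0), 144), (np.float64(-68.0), 143), (np.float64(-67.0), 142), (np.float64(-66.0), 142), (np.float64(-65.0), 142), (np.float64(-64.0), 142), (np.float64(-63.0), 107), (np.float64(-62.0), 14), (np.float64(-61.0), 26), (np.float64(-60.0), 35), (np.float64(-59.0), 40), (np.float64(-58.0), 39), (np.float64(-57.0), 39), (np.float64(-56.0), 40), (np.float64(-55.0), 40), (np.float64(-54.0), 39), (np.float64(-53.0), 40), (np.float64(-52.0), 39), (np.float64(-51.0), 40)]
```

View pics/w4.png

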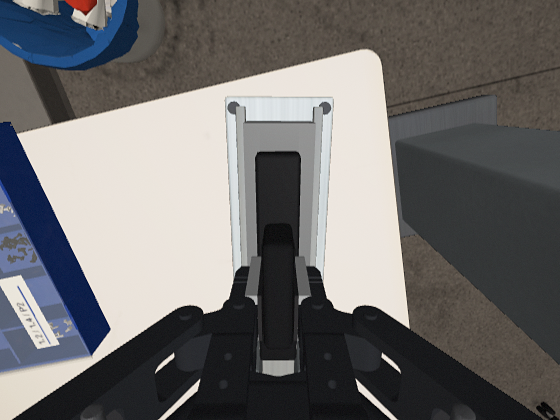

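>>> {"name": "send_rows", "arguments": {
  "targets": [
    {"slide": [-0.02, -0.1, -0.1], "twist": 0},
    {"slide": [0, 0, -0.1], "twist": 0},
    {"slide": [0, 0, -0.05], "twist": 0},
    {"slide": [0, 0, 0], "twist": 0}
  ]
}}

```text
time_s: 9.9
tcp_pos: [0.4137, -0.2014, 0.0691]
orientation: [-0.0, -0.625, 0.781, 0.0]
wrist_force: [0.1, -0.1, -1.7]
opening: 0.0132
gripper_force: 42.1
```

```bash
python3 - <<'E'
from m import *
u=np.array([np.cos(np.radians(77.2)),np.sin(np.radians(77.2))]); e=np.array([u[1],-u[0]])
p,d,k=load("w4"); W=cloud(d,k); z=W[...,2]; dk=p.max(2)<75
for v in(160,180,200):
    r=[c for c in range(240,320) if dk[v,c]]; 
    a,b=r[0],r[-1]; print("spine",a,b,[e@plane(k,c,v,.0726)[:2]*1000 for c in(a,b)])
for v in(125,135,145):
    m=[c for c in range(215,345) if .029<z[v,c]<.040]; print("block",m[0],m[-1],[e@plane(k,c,v,.034)[:2]*1000 for c in(m[0],m[-1])], p[v,m[0]:m[-1]:6].mean(1).astype(int))
print("tcp lateral", e@observe()["tcp_pos"][:2]*1000, observe()["wrist_force"])
E
```

```text
spine 255 300 [np.float64(459.09610376432994), np.float64(437.7361355348692)]
spine 256 299 [np.float64(458.8080237406954), np.float64(437.96430673867303)]
spine 256 299 [np.float64(459.0026619039178), np.float64(437.70708724454414)]
block 243 315 [np.float64(468.39247509613904), np.float64(426.7525471728094)] [140 144 144 144 144 145 145 145 145 148 147 148]
block 243 314 [np.float64(468.5770571618443), np.float64(427.0997480670002)] [149 144 143 142 143 143 142 143 145 145 147 146]
block 244 314 [np.float64(468.17532136544423), np.float64(426.8638187265677)] [139 142 144 140 140 141 142 142 142 144 145 144]
tcp lateral 448.044145348394 [ 0.10355963 -0.09886379 -1.67757004]
```

>>> {"name": "send_rows", "arguments": {
  "targets": [
    {"slide": [-0.02, 0, -0.03], "twist": 0},
    {"slide": [0, 0, -0.03], "twist": 0},
    {"slide": [0, 0, -0.03], "twist": 0},
    {"slide": [0, 0, 0], "twist": 0}
  ]
}}

```text
time_s: 10.4
tcp_pos: [0.4132, -0.2014, 0.0665]
orientation: [-0.0, -0.625, 0.781, 0.0]
wrist_force: [0.7, -0.2, -0.7]
opening: 0.0132
gripper_force: 42.1
```

>>> {"name": "send_rows", "arguments": {
  "targets": [
    {"slide": [0, 0, -0.03], "twist": 0},
    {"slide": [0, 0, 0], "twist": 0}
  ]
}}

```text
time_s: 10.65
tcp_pos: [0.4132, -0.2014, 0.0656]
orientation: [-0.0, -0.625, 0.781, 0.0]
wrist_force: [0.7, -0.0, -0.3]
opening: 0.0132
gripper_force: 42.0
```

>>> {"name": "send_rows", "arguments": {
  "targets": [
    {"slide": [0, 0, -0.02], "twist": 0},
    {"slide": [0, 0, 0], "twist": 0}
  ]
}}

```text
time_s: 10.9
tcp_pos: [0.4132, -0.2014, 0.065]
orientation: [-0.0, -0.625, 0.781, 0.0]
wrist_force: [-0.3, -0.0, -1.6]
opening: 0.013
gripper_force: 42.0
```

>>> {"name": "send_rows", "arguments": {
  "targets": [
    {"slide": [0, 0, -0.02], "twist": 0},
    {"slide": [0, 0, 0], "twist": 0}
  ]
}}

```text
time_s: 11.15
tcp_pos: [0.4132, -0.2014, 0.0644]
orientation: [-0.0, -0.625, 0.781, 0.0]
wrist_force: [-1.0, -0.4, -0.7]
opening: 0.0131
gripper_force: 42.0
```

>>> {"name": "send_rows", "arguments": {
  "targets": [
    {"slide": [0, 0, -0.02], "twist": 0},
    {"slide": [0, 0, -0.02], "twist": 0},
    {"slide": [0, 0, 0], "twist": 0}
  ]
}}

```text
time_s: 11.52
tcp_pos: [0.4132, -0.2014, 0.0632]
orientation: [-0.0, -0.625, 0.781, 0.0]
wrist_force: [-0.7, 1.0, -1.0]
opening: 0.0128
gripper_force: 42.0
```

>>> {"name": "send_rows", "arguments": {
  "targets": [
    {"slide": [0, 0, -0.02], "twist": 0},
    {"slide": [0, 0, -0.02], "twist": 0},
    {"slide": [0, 0, 0], "twist": 0}
  ]
}}

```text
time_s: 11.9
tcp_pos: [0.4132, -0.2014, 0.062]
orientation: [-0.0, -0.625, 0.781, 0.0]
wrist_force: [-0.3, -0.6, -0.6]
opening: 0.0133
gripper_force: 42.0
```

>>> {"name": "send_rows", "arguments": {
  "targets": [
    {"slide": [0, 0, -0.03], "twist": 0},
    {"slide": [0, 0, -0.03], "twist": 0},
    {"slide": [0, 0, 0], "twist": 0}
  ]
}}

```text
time_s: 12.28
tcp_pos: [0.4132, -0.2014, 0.0602]
orientation: [-0.0, -0.625, 0.781, 0.0]
wrist_force: [-0.1, 0.5, -1.3]
opening: 0.0132
gripper_force: 42.0
```

>>> {"name": "send_rows", "arguments": {
  "targets": [
    {"slide": [0, 0, -0.03], "twist": 0},
    {"slide": [0, 0, -0.03], "twist": 0},
    {"slide": [0, 0, -0.03], "twist": 0},
    {"slide": [0, 0, 0], "twist": 0}
  ]
}}

```text
time_s: 12.78
tcp_pos: [0.4131, -0.2014, 0.0574]
orientation: [-0.0, -0.625, 0.781, 0.0]
wrist_force: [0.1, 0.2, -1.3]
opening: 0.0135
gripper_force: 42.0
```

In the slots. Next are the brass contacts, expected near a TCP height of 0.054.

>>> {"name": "send_rows", "arguments": {
  "targets": [
    {"slide": [0, 0, -0.03], "twist": 0},
    {"slide": [0, 0, -0.03], "twist": 0},
    {"slide": [0, 0, -0.03], "twist": 0},
    {"slide": [0, 0, 0], "twist": 0}
  ]
}}

```text
time_s: 13.28
tcp_pos: [0.4132, -0.2014, 0.0548]
orientation: [-0.0, -0.625, 0.781, 0.0]
wrist_force: [0.1, 0.7, -0.5]
opening: 0.0131
gripper_force: 42.0
```

>>> {"name": "send_rows", "arguments": {
  "targets": [
    {"slide": [0, 0, -0.02], "twist": 0},
    {"slide": [0, 0, 0], "twist": 0}
  ]
}}

```text
time_s: 13.52
tcp_pos: [0.4132, -0.2014, 0.0542]
orientation: [-0.0, -0.625, 0.781, 0.0]
wrist_force: [0.2, 0.0, -1.2]
opening: 0.0131
gripper_force: 42.0
```

>>> {"name": "send_rows", "arguments": {
  "targets": [
    {"slide": [0, 0, -0.02], "twist": 0},
    {"slide": [0, 0, 0], "twist": 0}
  ]
}}

```text
time_s: 13.78
tcp_pos: [0.4133, -0.2015, 0.054]
orientation: [0.0, -0.625, 0.781, -0.0]
wrist_force: [-0.1, 0.2, 1.6]
opening: 0.013
gripper_force: 42.4
```

>>> {"name": "send_rows", "arguments": {
  "targets": [
    {"slide": [0, 0, -0.02], "twist": 0},
    {"slide": [0, 0, 0], "twist": 0}
  ]
}}

```text
time_s: 14.02
tcp_pos: [0.4134, -0.2015, 0.0538]
orientation: [0.0, -0.625, 0.781, -0.0]
wrist_force: [-2.9, 2.5, 5.6]
opening: 0.0135
gripper_force: 43.0
```

>>> {"name": "send_rows", "arguments": {
  "targets": [
    {"slide": [0, 0, -0.02], "twist": 0},
    {"slide": [0, 0, 0], "twist": 0}
  ]
}}

```text
time_s: 14.28
tcp_pos: [0.4133, -0.2015, 0.0532]
orientation: [0.0, -0.625, 0.781, -0.0]
wrist_force: [-3.0, 1.6, 5.5]
opening: 0.013
gripper_force: 43.0
```

>>> {"name": "send_rows", "arguments": {
  "targets": [
    {"slide": [0, 0, -0.02], "twist": 0},
    {"slide": [0, 0, 0], "twist": 0},
    {"slide": [0, 0, -0.02], "twist": 0},
    {"slide": [0, 0, 0], "twist": 0}
  ]
}}

```text
time_s: 14.78
tcp_pos: [0.4134, -0.2015, 0.052]
orientation: [0.0, -0.625, 0.781, -0.0]
wrist_force: [-2.5, 1.7, 5.9]
opening: 0.0132
gripper_force: 43.0
```

>>> {"name": "send_rows", "arguments": {
  "targets": [
    {"slide": [0, 0, -0.02], "twist": 0},
    {"slide": [0, 0, 0], "twist": 0}
  ]
}}

```text
time_s: 15.02
tcp_pos: [0.4134, -0.2015, 0.0514]
orientation: [0.0, -0.625, 0.781, -0.0]
wrist_force: [-2.4, 1.9, 5.0]
opening: 0.013
gripper_force: 43.0
```

>>> {"name": "send_rows", "arguments": {
  "targets": [
    {"slide": [0, 0, -0.02], "twist": 0},
    {"slide": [0, 0, 0], "twist": 0}
  ]
}}

```text
time_s: 15.28
tcp_pos: [0.4133, -0.2015, 0.0508]
orientation: [0.0, -0.625, 0.781, -0.0]
wrist_force: [-2.4, 2.0, 5.1]
opening: 0.0132
gripper_force: 43.0
```

>>> {"name": "send_rows", "arguments": {
  "targets": [
    {"slide": [0, 0, -0.02], "twist": 0},
    {"slide": [0, 0, 0], "twist": 0}
  ]
}}

```text
time_s: 15.52
tcp_pos: [0.4133, -0.2015, 0.0502]
orientation: [0.0, -0.625, 0.781, -0.0]
wrist_force: [-2.3, 2.4, 5.6]
opening: 0.0129
gripper_force: 43.0
```

>>> {"name": "send_rows", "arguments": {
  "targets": [
    {"slide": [0, 0, -0.02], "twist": 0},
    {"slide": [0, 0, 0], "twist": 0}
  ]
}}

```text
time_s: 15.78
tcp_pos: [0.4134, -0.2015, 0.0499]
orientation: [0.0, -0.625, 0.781, -0.0]
wrist_force: [-4.1, 2.0, 7.3]
opening: 0.0128
gripper_force: 43.3
```

>>> {"name": "send_rows", "arguments": {
  "targets": [
    {"slide": [0, 0, -0.02], "twist": 0},
    {"slide": [0, 0, 0], "twist": 0},
    {"slide": [0, 0, 0], "twist": 0}
  ]
}}

```text
time_s: 16.15
tcp_pos: [0.4134, -0.2015, 0.0499]
orientation: [0.0, -0.625, 0.781, -0.0]
wrist_force: [-5.0, 3.3, 11.1]
opening: 0.0134
gripper_force: 43.8
```

>>> {"name": "send_rows", "arguments": {
  "targets": [
    {"slide": [0, 0, 0.02], "twist": 0},
    {"slide": [0, 0, 0], "twist": 0}
  ]
}}

```text
time_s: 16.4
tcp_pos: [0.4134, -0.2015, 0.0499]
orientation: [0.0, -0.625, 0.781, -0.0]
wrist_force: [-3.1, 3.0, 7.8]
opening: 0.0131
gripper_force: 43.2
```

>>> {"name": "send_rows", "arguments": {
  "targets": [
    {"slide": [0, 0, 0], "twist": 0},
    {"slide": [0, 0, 0], "twist": 0},
    {"slide": [0, 0, 0], "twist": 0},
    {"slide": [0, 0, 0], "twist": 0},
    {"slide": [0, 0, 0.5], "twist": 0},
    {"slide": [0, 0, 1], "twist": 0},
    {"slide": [0, 0, 1], "twist": 0},
    {"slide": [0, 0, 1], "twist": 0},
    {"slide": [0, 0, 1], "twist": 0},
    {"slide": [0, 0, 1], "twist": 0},
    {"slide": [0, 0, 0.5], "twist": 0},
    {"slide": [0, 0, 0], "twist": 0}
  ],
  "fingers": 0.6
}}

```text
time_s: 17.9
tcp_pos: [0.4136, -0.2014, 0.2299]
orientation: [0.001, -0.625, 0.781, -0.001]
wrist_force: [0.2, -0.9, -0.7]
opening: 0.0515
gripper_force: 0.0
```

```bash
python3 ck.py w5; python3 - <<'E'
from m import *
for n in("w5","w5t"):
    p,d,k=load(n); W=cloud(d,k); z=W[...,2]; dk=p.max(2)<80
    near=dk&(abs(W[...,0]-.42)<.1)&(abs(W[...,1]+.18)<.14)
    rect(near&(z>.068)&(z<.078)&(W[...,1]<-.11),k,.074,n+" grip"); rect(near&(z>.072)&(z<.09)&(W[...,1]>-.11),k,.0815,n+" nub")
    rect(near&(z>.036)&(z<.078)&(W[...,1]<-.11),k,.046,n+" spine")
    g=near&(W[...,1]<-.11); print(np.nanmedian(z[g&(z>.064)&(z<.082)]),np.nanmedian(z[g&(z>.038)&(z<.055)]))
E
```

```text
[ 0.41357248 -0.20144014  0.22990758] [ 0.23779126 -0.89242299 -0.69954632] [-0.0509275   0.00272194  0.00216042] 0.05150863920419846 17.9
yaw 167.33792836232433
w5 grip [ 413.6 -202.7   55.9   13.7   77. ] [278. 191.]
w5 nub [437.6 -94.7  19.   11.   77.4] [278. 292.]
w5 spine [ 413.6 -202.3  122.5   21.7   76.9] [278. 181.]
0.07409056297797167 0.04635430368427726
nan nan
  return np.nanmean(a, axis, out=out, keepdims=keepdims)
```

View pics/w5.png

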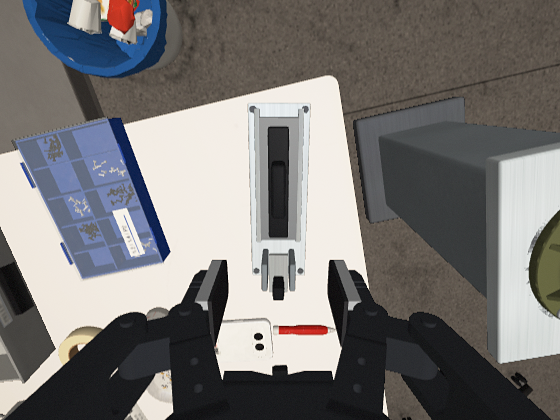

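The head is seated: the wrist view shows it centred in the block at (278,181), with the grip top at 74 mm and the spine top at 46 mm. The nub is at (278,289). Next I'll pinch the nub.

>>> {"name": "send_rows", "arguments": {
  "targets": [
    {"slide": [0.2, 0.9, 0], "twist": 0},
    {"slide": [0.2, 0.9, 0], "twist": 0},
    {"slide": [0.2, 0.9, 0], "twist": 0},
    {"slide": [0.2, 0.95, 0], "twist": 0},
    {"slide": [0, 0, -1], "twist": 0},
    {"slide": [0, 0, -1], "twist": 0},
    {"slide": [0, 0, -1], "twist": 0},
    {"slide": [0, 0, -0.5], "twist": 0},
    {"slide": [0, 0, 0], "twist": 0}
  ]
}}

```text
time_s: 19.12
tcp_pos: [0.4365, -0.0921, 0.1227]
orientation: [-0.001, -0.625, 0.781, 0.001]
wrist_force: [0.7, 0.4, 0.8]
opening: 0.0511
gripper_force: 0.0
```

```bash
python3 ck.py w6
```

```text
[ 0.43648324 -0.09210125  0.12269833] [0.67095344 0.35086879 0.83553922] [-0.00358224 -0.01281135  0.01062809] 0.0511174157237263 19.125
yaw 167.33582754147793
```

View pics/w6.png

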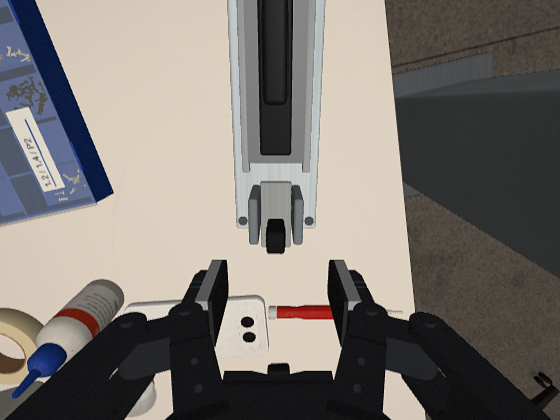

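The nub is at (276,237), between and in front of the open fingers; I'll check where the TCP projects.

```bash
python3 - <<'E'
from m import *
p,d,k=load("w6"); W=cloud(d,k); z=W[...,2]
print(proj(k,[.4365,-.0921,.0815]))
m=(z>.078)&(z<.088)&(p.max(2)<90); rect(m&(abs(W[...,1]+.09)<.04)&(abs(W[...,0]-.437)<.03),k,.0815,"nub"); 
E
```

```text
(np.float64(277.8383018235259), np.float64(241.3075870750351))
nub [438.3 -92.3  16.   12.3  74. ] [275. 242.]
```

>>> {"name": "send_rows", "arguments": {
  "targets": [
    {"slide": [0.05, 0.03, -0.5], "twist": 0},
    {"slide": [0, 0, -0.8], "twist": 0},
    {"slide": [0, 0, -0.6], "twist": 0},
    {"slide": [0, 0, -0.15], "twist": 0},
    {"slide": [0, 0, 0], "twist": 0}
  ]
}}

```text
time_s: 19.85
tcp_pos: [0.4389, -0.0911, 0.0626]
orientation: [-0.0, -0.625, 0.781, -0.0]
wrist_force: [0.3, 0.9, 0.6]
opening: 0.0509
gripper_force: 0.0
```

>>> {"name": "send_rows", "arguments": {
  "targets": [
    {"slide": [0, 0, 0], "twist": 0},
    {"slide": [0, 0, 0], "twist": 0},
    {"slide": [0, 0, 0], "twist": 0},
    {"slide": [0, 0, 0], "twist": 0},
    {"slide": [0, 0, 0], "twist": 0},
    {"slide": [0, 0, 0], "twist": 0}
  ],
  "fingers": 0,
  "force": 25
}}

```text
time_s: 20.6
tcp_pos: [0.4384, -0.091, 0.063]
orientation: [-0.0, -0.625, 0.781, 0.0]
wrist_force: [-5.5, 2.1, 5.9]
opening: 0.0112
gripper_force: 29.7
```

>>> {"name": "send_rows", "arguments": {
  "targets": [
    {"slide": [-0.03, -0.13, 0], "twist": 0},
    {"slide": [-0.03, -0.13, 0], "twist": 0},
    {"slide": [-0.03, -0.13, 0], "twist": 0},
    {"slide": [0, 0, 0], "twist": 0}
  ]
}}

```text
time_s: 21.1
tcp_pos: [0.4358, -0.1028, 0.063]
orientation: [-0.0, -0.625, 0.781, 0.0]
wrist_force: [-5.3, 0.9, 3.9]
opening: 0.0116
gripper_force: 29.7
```

>>> {"name": "send_rows", "arguments": {
  "targets": [
    {"slide": [-0.03, -0.13, 0], "twist": 0},
    {"slide": [-0.03, -0.13, 0], "twist": 0},
    {"slide": [-0.03, -0.13, 0], "twist": 0},
    {"slide": [-0.02, -0.1, 0], "twist": 0},
    {"slide": [0, 0, 0], "twist": 0}
  ]
}}

```text
time_s: 21.72
tcp_pos: [0.4324, -0.1175, 0.063]
orientation: [-0.0, -0.625, 0.781, 0.0]
wrist_force: [-5.3, 1.4, 4.7]
opening: 0.0113
gripper_force: 29.7
```

>>> {"name": "send_rows", "arguments": {
  "targets": [
    {"slide": [-0.015, -0.065, 0], "twist": 0},
    {"slide": [-0.015, -0.065, 0], "twist": 0},
    {"slide": [0, 0, 0], "twist": 0}
  ]
}}

```text
time_s: 22.1
tcp_pos: [0.4315, -0.1213, 0.063]
orientation: [-0.0, -0.625, 0.781, 0.0]
wrist_force: [-4.0, 2.4, 5.4]
opening: 0.0113
gripper_force: 29.7
```

>>> {"name": "send_rows", "arguments": {
  "targets": [
    {"slide": [-0.01, -0.04, 0], "twist": 0},
    {"slide": [-0.01, -0.04, 0], "twist": 0},
    {"slide": [0, 0, 0], "twist": 0}
  ]
}}

```text
time_s: 22.48
tcp_pos: [0.4311, -0.1233, 0.0631]
orientation: [0.0, -0.625, 0.781, 0.0]
wrist_force: [-5.3, 4.7, 6.1]
opening: 0.0111
gripper_force: 29.8
```

>>> {"name": "send_rows", "arguments": {
  "targets": [
    {"slide": [-0.01, -0.03, 0], "twist": 0},
    {"slide": [-0.01, -0.03, 0], "twist": 0},
    {"slide": [0, 0, 0], "twist": 0}
  ]
}}

```text
time_s: 22.85
tcp_pos: [0.4311, -0.1234, 0.0631]
orientation: [0.002, -0.625, 0.781, 0.001]
wrist_force: [-5.0, 13.0, 6.7]
opening: 0.0116
gripper_force: 29.9
```

Firm stop after 33 mm. I'll ease off, let go and retreat.

>>> {"name": "send_rows", "arguments": {
  "targets": [
    {"slide": [0.015, 0.06, 0], "twist": 0},
    {"slide": [0, 0, 0], "twist": 0}
  ]
}}

```text
time_s: 23.1
tcp_pos: [0.4311, -0.1232, 0.0631]
orientation: [0.0, -0.625, 0.781, 0.0]
wrist_force: [-3.8, 4.7, 6.8]
opening: 0.0115
gripper_force: 29.8
```

>>> {"name": "send_rows", "arguments": {
  "targets": [
    {"slide": [0, 0, 0], "twist": 0},
    {"slide": [0, 0, 0], "twist": 0},
    {"slide": [0, 0, 0], "twist": 0},
    {"slide": [0, 0, 0], "twist": 0},
    {"slide": [0, 0, 0.5], "twist": 0},
    {"slide": [0, 0, 1], "twist": 0},
    {"slide": [0, 0, 1], "twist": 0},
    {"slide": [0, 0, 1], "twist": 0},
    {"slide": [0, 0, 1], "twist": 0},
    {"slide": [0, 0, 0.5], "twist": 0},
    {"slide": [0, 0, 0], "twist": 0}
  ],
  "fingers": 0.6
}}

```text
time_s: 24.48
tcp_pos: [0.4315, -0.1237, 0.2134]
orientation: [0.001, -0.625, 0.781, -0.0]
wrist_force: [0.9, 0.1, -0.1]
opening: 0.0512
gripper_force: 0.0
```

```bash
python3 ck.py w7; python3 - <<'E'
from m import *
p,d,k=load("w7"); W=cloud(d,k); z=W[...,2]; dk=p.max(2)<80
near=dk&(abs(W[...,0]-.42)<.06)&(abs(W[...,1]+.18)<.14)
rect(near&(z>.078)&(z<.09),k,.0815,"nub"); rect(near&(z>.068)&(z<.078)&(W[...,1]<-.15),k,.074,"grip")
g=near&(W[...,1]<-.15); print(np.nanmedian(z[g&(z>.064)&(z<.082)]),np.nanmedian(z[g&(z>.038)&(z<.055)]))
E
```

```text
[ 0.43145104 -0.12366296  0.21335755] [ 0.8601225   0.13283925 -0.08793055] [ 0.03050321 -0.04572214 -0.05203133] 0.051207801720976207 24.475
yaw 167.3384768985257
nub [ 430.9 -124.5   15.5   12.1   77.4] [279. 199.]
grip [ 413.6 -201.7   54.3   13.4   77.3] [278. 108.]
0.07402891875164386 0.046246922936741486
```

View pics/w7.png

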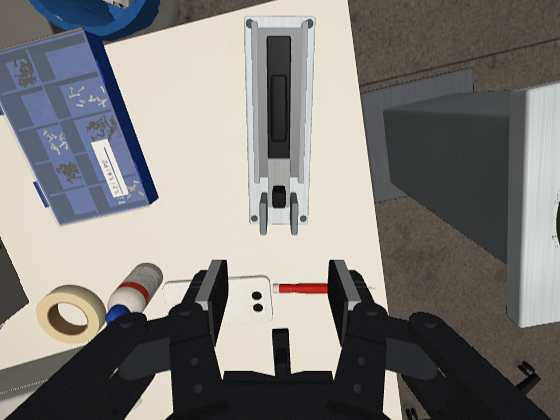

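The tongue now covers the end of the spine (near row 158), with the nub fully in at (279,196) and the head still home. Handing in.

```bash
python3 -c "
from bench import *
print(finish_job())"
```

```text
the job is handed in; nothing more can be done
None
```

The five-blade head is fully home in the dock, the locking slide is pushed in over its end to its stop, and the gripper has let go; I handed the job in at 24.5 s, and no verdict came back.

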